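# Fit the zero filter to the particle counter

### The job

Get the particle counter ready for its zero check: press down the orange release ring of the storage dock so that the zero filter springs free, draw the filter out, and push it straight down into the coupling on top of the particle counter until it clicks fully home and stays locked there. Work gently, with no more force than the couplings need (they may be damaged above about 30 N), and leave the other things on the desk where they are.

Things in the scene. Friction and masses are not known exactly. Their poses are not given: they have to be found in the camera images.
- zero_filter: Zero filter, 71 mm long, about 70 g, upright, locked in the storage dock at the start. Origin at the lower end of its stem, z up along it. Steel stem 16 mm across from 0 to 32 mm, tip coned (11 mm across at the end, full size 5 mm up), locking groove 10 mm across from 8 to 13.5 mm. White ribbed capsule with blue cap, 23 mm across, from 35 to 71 mm.
- filter_grip (a point): Where to grasp the zero filter: on its axis, inside the capsule, 60 mm above the end of the stem, 11 mm below its top. Here fingers that reach less than 25 mm further down stay clear of the coupling's ring when the filter is home.
- dock_port (a point): Foot of the dock's push-release coupling, on the dock's top face (34 mm above the desk), on its upright axis. Heights above the foot: rubber seat 4 mm (solid 2.5), four spring jaws 12.5 to 15.5 mm, mouth of the aluminium shell 26 mm (40 mm across, bore 17.6 mm, bevelled), ring top 36 mm. Locked, the stem's end stands 4.5 mm above the foot.
- dock_ring_top (a point): Middle of the top of the dock's orange release ring while it is up: the ring is 48 mm across with a 23 mm hole, 5 mm thick. The filter's capsule stands 40 mm above the ring, so reach down on both sides of it with the fingers 30 to 36 mm apart, and press with both tips.
- dock_ring (a joint): Release ring of the dock's coupling, m pressed down: 0 up (locking), 0.005 at its stop; 4 N starts it, about 8 N holds it down. Beyond 0.004 the jaws are clear and a valve spring lifts the filter about 6 mm, where the jaws can no longer lock it even with the ring let go; then it lifts out with under 10 N. Without pressing the ring it cannot come out.
- inlet_port (a point): Point on the counter's top face (68 mm above the desk) on the upright axis of its inlet coupling. Same make as the dock's coupling, but its threaded neck is screwed in more or less: its foot stands firm somewhere from 0 to 16 mm above this point (differs each time, not measured), so jaws and seat must be felt. Ring top 36 to 52 mm above this point.
- inlet_ring (a joint): Release ring of the inlet coupling, m pressed down. It dips by itself to about 0.004 while the thick end of the stem spreads the jaws, and springs back to 0 with a click when they drop into the groove. The stem meets the jaws about 10 mm above home, needs about 7 to 14 N to pass them, clicks at home, and meets a rubber seat 0.5 mm further down, solid 2 mm down.
- inlet_valve (a joint): White valve plunger in the floor of the inlet coupling, m pressed down by the stem against 1.5 to 4 N: 0 shut, about 0.006 with the filter locked home, 0.008 with the stem pressed hard on the seat. It pushes the filter up again if the jaws have not locked.
- storage_dock: Dark steel block with the dock's coupling in the middle of its top, 98 x 116 mm, 34 mm high, fixed to the desk. Origin under its centre.
- particle_counter: White and grey bench instrument with a small display in front, 130 x 200 mm and 68 mm high, fixed to the desk, its inlet coupling on the top. Origin on the desk below the coupling; -x is its front, which is 57 mm away, its back is 79 mm away.
- slide_box: Bystander: red slide box, 102 x 150 x 32 mm, origin under its centre.
- coplin_jar: Bystander: staining jar with black lid, 59 mm across, 102 mm high, origin under its centre.
- lab_timer: Bystander: white timer with three keys, 66 x 62 x 20 mm, origin under its centre.
- tally: Bystander: round tally counter with finger ring, 86 x 54 x 22 mm, origin under its centre.
- blower: Bystander: red rubber dust blower, 47 x 93 x 48 mm, origin under its centre.
- date_stamp: Bystander: stamp with wooden handle, 26 x 48 x 68 mm, origin under its centre.

How it is judged:
By the outcome, as a careful person would: the job done as asked, in the order asked, and still so for the second after the job is handed in, with the robot touching nothing.
It also fails if it takes over 48 s, if anything falls off the work surface, if the arm or the gripper's body presses on something with over 40 N, if the wrist force passes 120 N, or if a joint passes its speed limit or range.

### The arm

A 6-joint arm with a two-finger parallel gripper is mounted at the origin on a cart in front of the work surface, level with it; the furniture and walls round the work are solid. World frame = base frame: x ahead of the robot, y to its left, z up, the work surface at z = 0. Lengths are in mm, angles in rad, forces in N, time in s.
With the tool pointing down it reaches from about 375 to 825 mm from the base axis. Payload 5.5 kg.
Tool frame: the origin (TCP) lies at the very end of the fingers, on their centre line; the grasp point (between the pads) lies 19 mm behind it (manip.tcp_to_grasp is the distance from the TCP to the grasp point, in mm); z points along the fingers, y is the line along which they close (so a half turn about z gives the same grasp; the last joint's range is limited). The gripper opens to 85 mm and grips with 20 to 120 N. Pads are 22 mm wide; open, the fingers measure 114 mm over their backs; the gripper's body (76 mm by 85 mm) begins 54 mm behind the grasp point. The pads swing forward as they close: fully open they stand 13 mm farther back than shut.
Start: joints at [0, 0.314, -0.047, 1.21, 0, 1.571], TCP at [599.996, -0, 231.299] pointing down, gripper open.
Joint ranges: [-2.67, 2.67], [-0.69, 1.73], [-1.03, 1.25], [-2.08, 2.16], [-1.42, 1.45], [-3.14, 3.14]. Speed limits (rad/s): [2.39, 2.39, 3.01, 3.14, 3.14, 3.14].

### API

Orientations are given as a unit quaternion [x, y, z, w].
In Python, from workcell import manip gives the robot as it stands.
- The arm moves only by the shell command python3 -m creep 'ROWS'. ROWS is JSON, a list of rows, each a list of 3 entries, a list of its own where there are three numbers: the closure, from 0 (fully open) to 1 (shut), then the shift along the tool's x, y, z in m, then the turn about the tool's z in degrees. In form: [[claw, [x, y, z], twist], ...]. A call has 1 to 12 rows; each row is the pose to reach, as a shift and turn from the pose commanded when the call began, along the tool's axes at that moment; what a row does not reach only later rows make up. A row lasts 1/10 s, in which the tool goes at most 50 mm and 8.59 degrees, less where a joint would pass 70% of its speed; a pose out of reach is approached as far as the arm can. A call with a gripper value outside its range is refused whole. The fingers move at their own pace and stop on an object; the grip force is fixed at half the most. Time passes only in rows, so rows that repeat a pose let the fingers close. It gives the time, the measured TCP pose, the force, the opening and the grip force at its end, in the units of the state.
- manip.get_state(): the state, without advancing time (a new reading comes with each control period).
- manip.camera(name): name is "scene" or "side" or "wrist"; returns a dict with "frame" (400x640x3 uint8, blue, green, red), "fovy" (degrees; the focal length in pixels is half the picture's height over the tangent of half this angle, whatever the lens; pixels are square), "cx", "cy" (the principal point, pixels), "dist_coeffs" ([k1, k2, p1, p2, k3] as OpenCV has them; the pictures are not rectified), "T" (4x4, takes a point from camera to world coordinates); the wrist camera has in their place "hand_eye" (4x4, takes a point from camera to tool coordinates, whose origin is the TCP and whose axes are the flange's). Camera axes: x right, y up, looking along -z (the intrinsics and any distortion apply to the point x, -y, -z); pixel columns grow to the right and rows downward; lengths in mm; the calibration is good to about 2 mm. A picture is of the moment at which its call begins: read the wrist's pose just before it. There is no depth.
- manip.finish_job(): hands the job in; it is judged then, once.
The state is a dict: "time_s": time; "q": joint angles; "qvel": joint speeds; "joint_efforts": joint torques, N m; "ee_pos": TCP position; "tool_rot": TCP orientation; "force": force on the tool from outside, world axes, zero at the start; "moment": the same for the moment, N m; "opening": finger opening in mm; "gripper_force": force on a finger pad.
Only numpy, scipy, OpenCV 4.12 (cv2) and the standard library are available. Lean on these libraries where they do the work, as an engineer would, in place of code of your own. Each camera call takes 0.05 s, during which the arm holds its last target. There are 200 camera calls.

## Working session

There is one attempt and no reset: what is moved stays moved. The work goes in short steps, Python scripts to look and compute and a shell command to move; the robot and the scene stay as the last step left them, time stands still between calls to the robot, and variables do not carry over. Pictures are saved under pics/ and viewed, at most 12 in all, crops included, and the job is handed in when it is done.

```bash
mkdir -p pics; ls
cat > h.py <<'E'
from workcell import manip
import numpy as np, cv2
from scipy.spatial.transform import Rotation as R
def cam(name):
    s=manip.get_state(); c=manip.camera(name)
    if name=="wrist":
        T=np.eye(4);T[:3,:3]=R.from_quat(s["tool_rot"]).as_matrix();T[:3,3]=s["ee_pos"]
        T=T@np.array(c["hand_eye"])
    else: T=np.array(c["T"])
    f=200/np.tan(np.radians(c["fovy"])/2)
    K=np.array([[f,0,c["cx"]],[0,f,c["cy"]],[0,0,1]])
    return dict(img=np.array(c["frame"]),T=T,K=K,d=np.array(c["dist_coeffs"],float))
def atz(c,uv,z):
    p=cv2.undistortPoints(np.array([[uv]],float),c["K"],c["d"])[0,0]
    r=c["T"][:3,:3]@np.array([p[0],-p[1],-1]);o=c["T"][:3,3]
    return o+r*(z-o[2])/r[2]
def proj(c,P):
    P=np.atleast_2d(P); q=(P-c["T"][:3,3])@c["T"][:3,:3]
    q=q*[1,-1,-1]
    return cv2.projectPoints(q,np.zeros(3),np.zeros(3),c["K"],c["d"])[0][:,0]
E
python3 - <<'E'
from h import *
import pickle
print(manip.get_state(), manip.tcp_to_grasp)
a=[]
for n in("scene","side","wrist"):
    c=cam(n);pickle.dump(c,open(n+"0.pkl","wb"));a.append(c["img"]);print(n,c["T"].round(2).tolist(),c["K"][0,0],c["d"])
    cv2.imwrite(f"pics/{n}0.png",c["img"])
E
```

```text
pics
{'time_s': 0.0, 'q': array([ 8.44240864e-06,  3.14250805e-01, -4.80599994e-02,  1.21020432e+00,
       -9.65464597e-06,  1.57080460e+00]), 'qvel': array([-0.00015329,  0.00019166, -0.00141603,  0.00039487, -0.00233957,
        0.00083528]), 'joint_efforts': array([ 1.69644722e-03, -5.39594257e+01,  3.39749372e+01,  1.94567809e-02,
        9.49871333e-05,  6.01428906e-05]), 'ee_pos': array([5.99427603e+02, 1.86589042e-03, 2.30428077e+02]), 'tool_rot': array([ 7.07106457e-01,  7.07106583e-01, -6.11104526e-04, -6.04267506e-04]), 'force': array([0.99342884, 0.27649003, 0.0653029 ]), 'moment': array([ 0.0150548 , -0.00166686, -0.01250557]), 'gripper_force': 0.0, 'opening': 85.56918741835378} 18.700000000000003
scene [[0.47, 0.49, -0.74, -284.9], [-0.88, 0.25, -0.39, -499.97], [-0.0, 0.84, 0.55, 764.52], [0.0, 0.0, 0.0, 1.0]] 520.2552588604102 [0.05008364 0.         0.         0.         0.        ]
side [[0.94, 0.12, -0.3, 333.16], [-0.33, 0.43, -0.84, -894.65], [0.03, 0.9, 0.44, 543.02], [0.0, 0.0, 0.0, 1.0]] 373.93731453855486 [-0.00439911  0.          0.          0.          0.        ]
wrist [[1.0, -0.0, 0.0, 599.37], [0.0, 0.96, 0.28, 69.53], [-0.0, -0.28, 0.96, 373.45], [0.0, 0.0, 0.0, 1.0]] 297.34143592807493 [-0.05607528  0.          0.          0.          0.        ]
```

View pics/scene0.png

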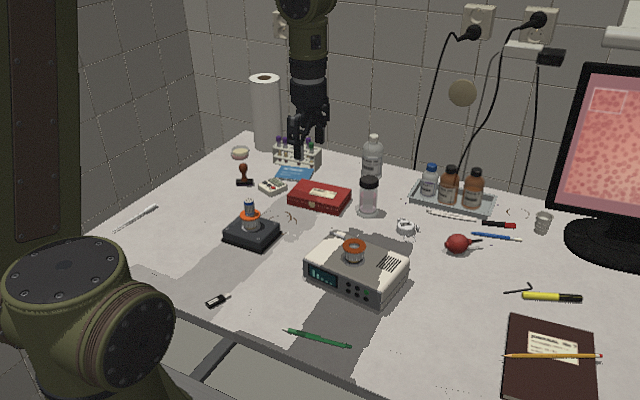

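View pics/side0.png

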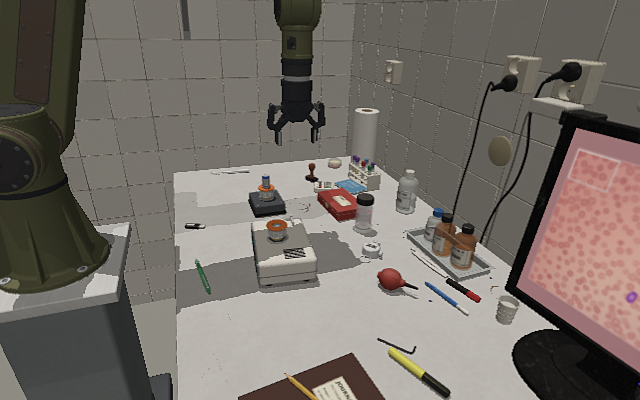

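View pics/wrist0.png

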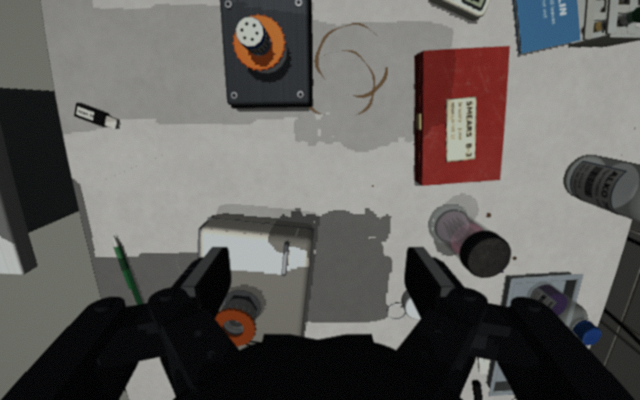

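Run:
```python
from h import *
import pickle
from scipy.optimize import least_squares
C={n:pickle.load(open(n+"0.pkl","rb")) for n in("scene","side","wrist")}
roi={"scene":[(235,205,265,235),(335,232,372,262)],"side":[(255,178,278,205),(262,215,292,245)],"wrist":[(225,5,290,80),(210,300,262,355)]}
for n,c in C.items():
    h=cv2.cvtColor(c["img"],cv2.COLOR_BGR2HSV)
    m=cv2.inRange(h,(5,150,80),(18,255,255))
    for i,(a,b,e,f) in enumerate(roi[n]):
        ys,xs=np.nonzero(m[b:f,a:e]); xs+=a;ys+=b
        u=((xs.min()+xs.max())/2,(ys.min()+ys.max())/2)
        print(n,i,"bbox",xs.min(),xs.max(),ys.min(),ys.max(),len(xs),"ctr",u,"mean",xs.mean().round(1),ys.mean().round(1))
        for z in ([67.5] if i==0 else [101,109,117]): print("   z",z,atz(c,u,z).round(1))
print("cap",atz(C["wrist"],(252,33),109.5))
```

```text
scene 0 bbox 240 259 210 220 117 ctr (np.float64(249.5), np.float64(215.0)) mean 249.4 215.7
   z 67.5 [542.1 133.9  67.5]
scene 1 bbox 343 365 239 253 213 ctr (np.float64(354.0), np.float64(246.0)) mean 353.9 245.6
   z 101 [ 507.9 -155.1  101. ]
   z 109 [ 498.3 -159.3  109. ]
   z 117 [ 488.8 -163.4  117. ]
side 0 bbox 258 273 185 190 57 ctr (np.float64(265.5), np.float64(187.5)) mean 265.6 187.9
   z 67.5 [540.4 132.5  67.5]
side 1 bbox 266 286 220 239 154 ctr (np.float64(276.0), np.float64(229.5)) mean 276.1 225.1
   z 101 [ 499.5 -173.2  101. ]
   z 109 [ 496.4 -186.2  109. ]
   z 117 [ 493.4 -199.3  117. ]
wrist 0 bbox 233 285 14 70 1263 ctr (np.float64(259.0), np.float64(42.0)) mean 262.9 46.9
   z 67.5 [543.7 135.   67.5]
wrist 1 bbox 216 254 310 345 653 ctr (np.float64(235.0), np.float64(327.5)) mean 238.1 325.0
   z 101 [ 507.6 -158.5  101. ]
   z 109 [ 510.3 -151.8  109. ]
   z 117 [ 513.  -145.1  117. ]
cap [545.93342862 132.8597597  109.5       ]
```

```bash
python3 -m creep '[[0.6,[0.035,-0.02,0.01],0],[0.6,[0.07,-0.04,0.025],0],[0.6,[0.1,-0.056,0.04],0],[0.6,[0.1,-0.056,0.05],0],[0.6,[0.1,-0.056,0.05],0],[0.6,[0.1,-0.056,0.05],0]]'
python3 - <<'E'
from h import *
import pickle
c=cam("wrist");pickle.dump(c,open("wrist1.pkl","wb"));cv2.imwrite("pics/wrist1.png",c["img"])
print(proj(c,[[543.5,134,109.5],[543.5,134,70],[567.5,134,70],[519.5,134,70],[543.5,158,70],[543.5,110,70]]).round(1))
E
```

```text
time_s: 0.75
ee_pos: [544.4, 99.5, 181.4]
tool_rot: [0.707, 0.707, -0.0, 0.0]
force: [0.3, 0.0, 0.4]
opening: 34.1
gripper_force: 0.0
[[316.5 162.6]
 [316.6 155.2]
 [344.6 155.2]
 [288.6 155.2]
 [316.6 126.5]
 [316.6 182.5]]
```

View pics/wrist1.png

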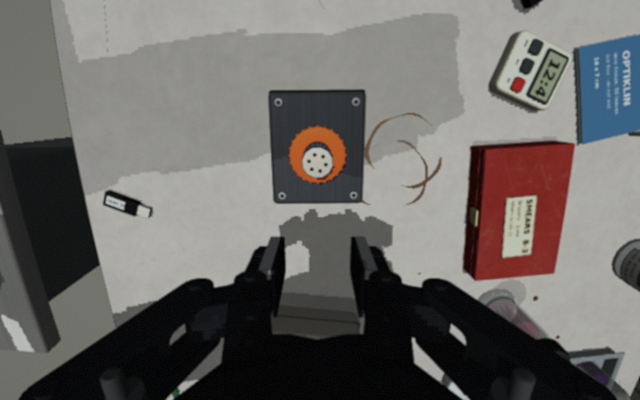

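```bash
python3 -m creep '[[0.6,[0.035,0.0005,0],0],[0.6,[0.035,0.0005,0.02],0],[0.6,[0.035,0.0005,0.055],0],[0.6,[0.035,0.0005,0.09],0],[0.6,[0.035,0.0005,0.1],0],[0.6,[0.035,0.0005,0.1],0],[0.6,[0.035,0.0005,0.1],0]]'
python3 - <<'E'
from h import *
import pickle
a=[]
for n in("scene","side","wrist"):
    c=cam(n);pickle.dump(c,open(n+"2.pkl","wb"));a.append(c["img"])
w=a[2][180:400,180:460]; s=cv2.resize(a[0][180:260,200:300],None,fx=4,fy=4,interpolation=cv2.INTER_CUBIC)
o=np.zeros((320,680,3),np.uint8);o[:220,:280]=w;o[:,280:]=s
cv2.imwrite("pics/c2.png",o)
E
```

```text
time_s: 1.5
ee_pos: [545.9, 134.8, 82.8]
tool_rot: [0.707, 0.707, 0.001, 0.0]
force: [0.4, 0.2, -0.3]
opening: 34.4
gripper_force: 0.0
```

View pics/c2.png

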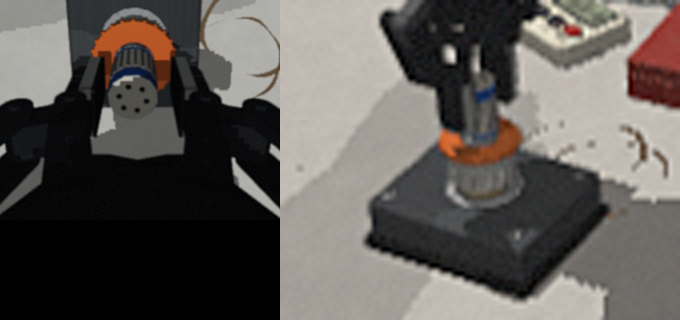

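Run:
```python
from h import *
import pickle
c=pickle.load(open("wrist2.pkl","rb"))
m=cv2.inRange(cv2.cvtColor(c["img"],cv2.COLOR_BGR2HSV),(5,150,80),(18,255,255))[180:270,260:370]
ys,xs=np.nonzero(m);r=[ (y+180,xs[ys==y].min()+260,xs[ys==y].max()+260) for y in range(20,60,8)];print(r)
print(c["T"].round(4), c["K"])
for y,a,b in r: print(atz(c,((a+b)/2,y),70).round(1))
print("cap",atz(c,(314,278),109.5).round(1))
print(proj(c,[[545.9,134.8,83],[545.9-17,134.8,85],[545.9+17,134.8,85]]))
w=c["img"][190:310,250:390];cv2.imwrite("pics/w2.png",cv2.resize(w,None,fx=4.5,fy=4.5,interpolation=cv2.INTER_CUBIC))
```

```text
[(200, np.int64(301), np.int64(325)), (208, np.int64(289), np.int64(338)), (216, np.int64(280), np.int64(347)), (224, np.int64(275), np.int64(352)), (232, np.int64(271), np.int64(353))]
[[ 1.000000e+00  7.000000e-04 -3.200000e-03  5.455236e+02]
 [ 2.000000e-04  9.609000e-01  2.770000e-01  2.045409e+02]
 [ 3.200000e-03 -2.770000e-01  9.609000e-01  2.263230e+02]
 [ 0.000000e+00  0.000000e+00  0.000000e+00  1.000000e+00]] [[297.34143593   0.         317.35893268]
 [  0.         297.34143593 198.50318968]
 [  0.           0.           1.        ]]
[543.6 158.6  70. ]
[543.9 154.   70. ]
[543.9 149.3  70. ]
[543.9 144.6  70. ]
[543.  139.8  70. ]
cap [544.4 134.1 109.5]
[[317.17281145 250.14164341]
 [284.66480279 251.84143893]
 [349.67948059 251.7574069 ]]
```

View pics/w2.png

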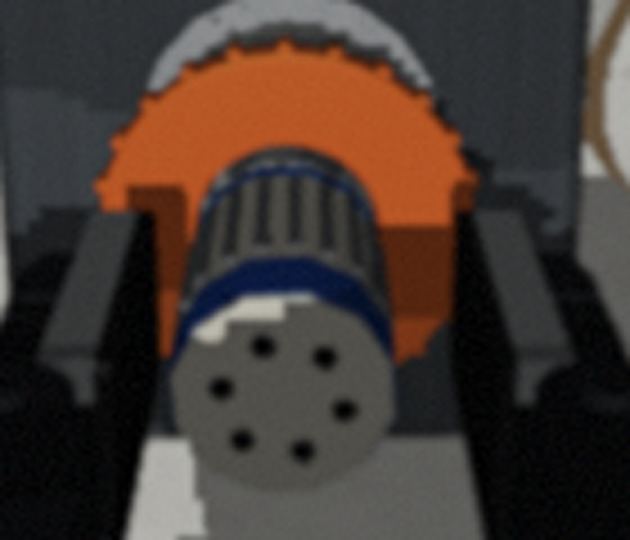

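```bash
python3 -m creep '[[0.6,[0,-0.0015,0],0],[0.6,[0,-0.0015,0.005],0],[0.6,[0,-0.0015,0.01],0],[0.6,[0,-0.0015,0.01],0]]'; for i in 1; do python3 -m creep '[[0.6,[0,0,0.001],0],[0.6,[0,0,0.002],0],[0.6,[0,0,0.002],0]]';  done; python3 -m creep '[[0.6,[0,0,0.001],0],[0.6,[0,0,0.0015],0],[0.6,[0,0,0.0015],0]]'
```

```text
time_s: 2.05
ee_pos: [542.2, 134.9, 70.4]
tool_rot: [0.707, 0.707, -0.001, -0.0]
force: [-0.2, 0.5, -0.3]
opening: 34.2
gripper_force: 0.0
time_s: 2.35
ee_pos: [543.0, 135.0, 69.3]
tool_rot: [0.707, 0.707, -0.0, 0.0]
force: [-0.2, -1.0, -0.1]
opening: 34.4
gripper_force: 0.0
time_s: 2.65
ee_pos: [543.1, 135.0, 68.2]
tool_rot: [0.707, 0.707, 0.0, 0.0]
force: [-1.5, -1.3, 5.5]
opening: 34.0
gripper_force: 2.5
```

```bash
python3 -m creep '[[0.6,[0,0,0.001],0],[0.6,[0,0,0.002],0],[0.6,[0,0,0.002],0]]'; python3 -m creep '[[0.6,[0,0,0.001],0],[0.6,[0,0,0.0015],0],[0.6,[0,0,0.0015],0]]'
```

```text
time_s: 2.95
ee_pos: [543.1, 135.0, 66.4]
tool_rot: [0.707, 0.707, 0.0, 0.0]
force: [-2.7, -0.4, 5.9]
opening: 34.0
gripper_force: 3.2
time_s: 3.25
ee_pos: [543.1, 135.1, 65.0]
tool_rot: [0.707, 0.707, 0.0, 0.0]
force: [-2.4, 0.0, 7.6]
opening: 34.2
gripper_force: 3.6
```

```bash
python3 -m creep '[[0.6,[0,0,0.0005],0],[0.6,[0,0,0.001],0],[0.6,[0,0,0.001],0],[0.6,[0,0,0.001],0]]'
python3 - <<'E'
from h import *
import pickle
c0=pickle.load(open("wrist2.pkl","rb"));c=cam("wrist")
w=c["img"][160:340,250:390];cv2.imwrite("pics/w3.png",cv2.resize(w,None,fx=3,fy=3,interpolation=cv2.INTER_CUBIC))
print(proj(c,[[544,134.5,109.5],[544,134.5,115.5]]),manip.get_state()["ee_pos"])
E
```

```text
time_s: 3.65
ee_pos: [543.2, 135.1, 64.2]
tool_rot: [0.707, 0.707, 0.0, 0.0]
force: [-3.5, -0.3, 8.4]
opening: 33.8
gripper_force: 4.3
[[320.36829376 303.33845046]
 [320.53576527 313.36817411]] [543.14892853 135.07056784  64.18722505]
```

View pics/w3.png

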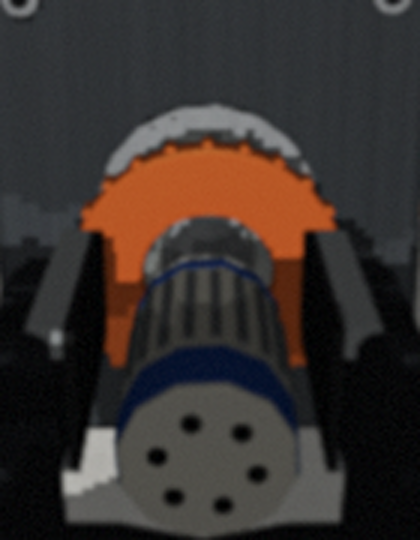

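```bash
python3 -m creep '[[0.6,[0,0.0003,-0.005],0],[0.6,[0,0.0003,-0.013],0],[0.6,[0,0.0003,-0.021],0],[0.6,[0,0.0003,-0.021],0],[0.65,[0,0.0003,-0.021],0],[0.7,[0,0.0003,-0.021],0],[0.7,[0,0.0003,-0.021],0]]'; python3 -m creep '[[0.75,[0,0,0],0],[0.8,[0,0,0],0],[0.85,[0,0,0],0],[0.9,[0,0,0],0],[0.9,[0,0,0],0]]'
```

```text
time_s: 4.4
ee_pos: [543.0, 134.9, 83.9]
tool_rot: [0.707, 0.707, -0.0, -0.0]
force: [0.2, -0.2, -0.0]
opening: 25.4
gripper_force: 0.0
time_s: 4.9
ee_pos: [543.4, 135.0, 84.3]
tool_rot: [0.707, 0.707, 0.0, 0.0]
force: [0.6, 0.2, 1.3]
opening: 21.3
gripper_force: 58.5
```

```bash
python3 -m creep '[[0.9,[0,0,-0.004],0],[0.9,[0,0,-0.009],0],[0.9,[0,0,-0.014],0],[0.9,[0,0,-0.014],0]]'
```

```text
time_s: 5.3
ee_pos: [543.7, 135.2, 99.2]
tool_rot: [0.707, 0.707, 0.0, 0.0]
force: [0.9, 0.2, -0.2]
opening: 21.6
gripper_force: 58.7
```

```bash
python3 -m creep '[[0.9,[0,0,-0.03],0],[0.9,[0,0,-0.065],0],[0.9,[-0.01,0,-0.095],0],[0.9,[-0.045,-0.005,-0.1],0],[0.9,[-0.085,-0.01,-0.1],0],[0.9,[-0.125,-0.015,-0.1],0],[0.9,[-0.165,-0.02,-0.1],0],[0.9,[-0.205,-0.025,-0.1],0],[0.9,[-0.245,-0.03,-0.1],0],[0.9,[-0.285,-0.035,-0.1],0],[0.9,[-0.32,-0.0355,-0.1],0],[0.9,[-0.331,-0.0355,-0.1],0]]';python3 -m creep '[[0.9,[0,0,0],0],[0.9,[0,0,0],0]]'
python3 - <<'E'
from h import *
import pickle
for n in("scene","side","wrist"):
    c=cam(n);pickle.dump(c,open(n+"4.pkl","wb"))
cv2.imwrite("pics/w4.png",c["img"])
print(proj(c,[[508,-156,102],[508,-156,112]]),manip.get_state()["ee_pos"])
E
```

```text
time_s: 6.5
ee_pos: [507.3, -199.0, 198.3]
tool_rot: [0.708, 0.706, -0.0, 0.0]
force: [-0.7, 0.6, -0.6]
opening: 21.5
gripper_force: 58.8
time_s: 6.7
ee_pos: [507.7, -195.2, 198.1]
tool_rot: [0.707, 0.707, 0.0, -0.0]
force: [0.1, 0.4, -1.2]
opening: 21.5
gripper_force: 58.8
[[318.10027598 152.7833325 ]
 [318.12791447 154.45582008]] [ 507.8900968  -194.63491865  198.28286499]
```

View pics/w4.png

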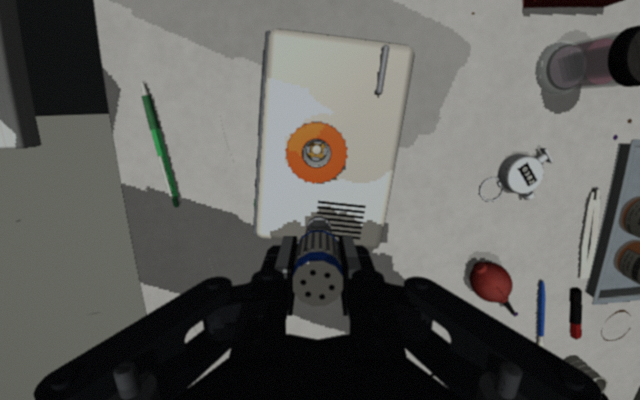

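Run:
```python
from h import *
import pickle
from scipy.optimize import least_squares
def mask(c): return cv2.inRange(cv2.cvtColor(c["img"],cv2.COLOR_BGR2HSV),(5,130,60),(20,255,255))
obs=[]
for n,roi in(("wrist4",(275,110,360,195)),("scene4",(330,228,378,268)),("side4",(258,210,296,248)),("wrist1",(280,115,360,195))):
    c=pickle.load(open(n+".pkl","rb"));m=mask(c);a,b,e,f=roi
    cs,_=cv2.findContours(m[b:f,a:e],cv2.RETR_EXTERNAL,cv2.CHAIN_APPROX_NONE)
    k=max(cs,key=cv2.contourArea)[:,0]+[a,b]
    el=cv2.fitEllipse(k.astype(np.float32));print(n,k.min(0),k.max(0),np.round(el[0],1),np.round(el[1],1))
    # silhouette fit of ring cylinder r24, thickness 5
    t=np.linspace(0,2*np.pi,72,endpoint=False)
    def sil(p):
        P=[np.c_[p[0]+24*np.cos(t),p[1]+24*np.sin(t),0*t+p[2]-dz] for dz in(0,5)]
        h=cv2.convexHull(proj(c,np.vstack(P)).astype(np.float32)).astype(np.float32);return h
    K=cv2.convexHull(k.astype(np.int32))[:,0]
    res=lambda p:[cv2.pointPolygonTest(sil(p),(float(x),float(y)),True)-.5 for x,y in K]
    for z in ((70,) if n=="wrist1" else (104,108,112,116,120)):
        s=least_squares(lambda q:res([q[0],q[1],z]),[508,-156] if z>80 else [544,134.5],loss="soft_l1",diff_step=1e-3);print("  z",z,s.x.round(1),round(s.cost,2))
c=pickle.load(open("wrist4.pkl","rb"));print("cap",atz(c,(319,282.5),198+31).round(1), "tip?",atz(c,(319,225),198-40).round(1))
```

```text
wrist4 [286 122] [346 182] [316.2 152.3] [58.8 59.7]
  z 104 [ 506.5 -155.9] 5.33
  z 108 [ 506.5 -155.4] 1.08
  z 112 [ 506.5 -155. ] 2.38
  z 116 [ 506.5 -154.6] 9.08
  z 120 [ 506.5 -154.2] 19.26
scene4 [343 238] [365 253] [353.7 245.5] [13.9 22.7]
  z 104 [ 509.2 -154. ] 0.25
  z 108 [ 504.4 -156.1] 0.23
  z 112 [ 499.6 -158.1] 0.26
  z 116 [ 494.8 -160.2] 0.36
  z 120 [ 490.  -162.3] 0.51
side4 [266 220] [286 230] [276.3 224.9] [10.5 20.1]
  z 104 [ 505.  -153.3] 0.17
  z 108 [ 503.5 -160. ] 0.23
  z 112 [ 501.9 -166.7] 0.35
  z 116 [ 500.4 -173.4] 0.55
  z 120 [ 498.9 -180.1] 0.82
wrist1 [288 125] [346 183] [317.2 154.2] [56.2 56.8]
  z 70 [544.1 134. ] 19.05
cap [ 508.2 -195.1  229. ] tip? [ 508.6 -196.2  158. ]
```

```bash
python3 -m creep '[[0.9,[0.02,-0.001,0],0],[0.9,[0.0395,-0.0015,0],0],[0.9,[0.0395,-0.0015,0.02],0],[0.9,[0.0395,-0.0015,0.045],0],[0.9,[0.0395,-0.0015,0.048],0],[0.9,[0.0395,-0.0015,0.048],0],[0.9,[0.0395,-0.0015,0.048],0]]'
python3 - <<'E'
from h import *
import pickle
a=[]
for n in("scene","side","wrist"):
    c=cam(n);pickle.dump(c,open(n+"5.pkl","wb"));a.append(c["img"])
print(manip.get_state()["ee_pos"])
r=lambda i,x0,y0,w,h,f:cv2.resize(i[y0:y0+h,x0:x0+w],None,fx=f,fy=f,interpolation=cv2.INTER_CUBIC)
o=np.hstack([np.vstack([r(a[0],320,205,60,60,5)]),np.vstack([r(a[1],246,180,60,60,5)])])
w=r(a[2],270,190,100,100,3);w=np.vstack([w,])
cv2.imwrite("pics/c5.png",np.hstack([o[:300],w[:300]])[:, :800] if True else o)
E
```

```text
time_s: 7.55
ee_pos: [506.9, -156.3, 151.3]
tool_rot: [0.707, 0.707, 0.0, 0.0]
force: [0.6, 0.3, -0.6]
opening: 20.9
gripper_force: 58.9
[ 507.08194077 -156.72571372  151.41289903]
```

View pics/c5.png

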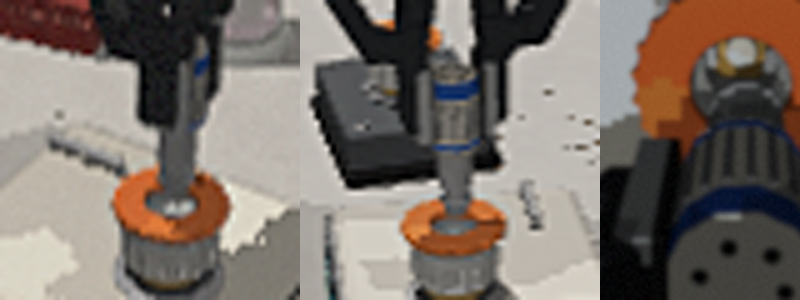

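```bash
python3 -m creep '[[0.9,[0.0007,-0.0005,0.004],0],[0.9,[0.0007,-0.0005,0.008],0],[0.9,[0.0007,-0.0005,0.012],0],[0.9,[0.0007,-0.0005,0.012],0]]'; python3 -m creep '[[0.9,[0,0,0.001],0],[0.9,[0,0,0.002],0],[0.9,[0,0,0.003],0],[0.9,[0,0,0.003],0]]';  python3 -m creep '[[0.9,[0,0,0.001],0],[0.9,[0,0,0.002],0],[0.9,[0,0,0.003],0],[0.9,[0,0,0.003],0]]'
```

```text
time_s: 8.1
ee_pos: [505.2, -155.7, 137.4]
tool_rot: [0.707, 0.707, -0.0, -0.001]
force: [-0.2, 0.5, -1.2]
opening: 21.5
gripper_force: 58.9
time_s: 8.5
ee_pos: [505.7, -155.8, 135.2]
tool_rot: [0.707, 0.707, -0.0, -0.0]
force: [-0.3, -0.1, -0.5]
opening: 21.6
gripper_force: 58.9
time_s: 8.9
ee_pos: [505.7, -155.8, 132.1]
tool_rot: [0.707, 0.707, -0.0, -0.0]
force: [-0.0, -0.1, -1.1]
opening: 21.1
gripper_force: 58.9
```

```bash
python3 -m creep '[[0.9,[0,0.0005,0.001],0],[0.9,[0,0.0005,0.002],0],[0.9,[0,0.0005,0.003],0],[0.9,[0,0.0005,0.003],0]]'; python3 -m creep '[[0.9,[0,0,0.001],0],[0.9,[0,0,0.002],0],[0.9,[0,0,0.002],0]]';  python3 -m creep '[[0.9,[0,0,0.001],0],[0.9,[0,0,0.002],0],[0.9,[0,0,0.002],0]]'
```

```text
time_s: 9.3
ee_pos: [506.2, -155.7, 129.1]
tool_rot: [0.707, 0.707, -0.0, -0.0]
force: [-0.1, -1.1, -0.3]
opening: 21.6
gripper_force: 58.9
time_s: 9.6
ee_pos: [506.1, -155.7, 127.1]
tool_rot: [0.707, 0.707, -0.0, -0.0]
force: [-0.1, 0.5, -1.1]
opening: 21.3
gripper_force: 58.9
time_s: 9.9
ee_pos: [506.2, -155.8, 125.1]
tool_rot: [0.707, 0.707, -0.0, -0.0]
force: [-0.2, 0.0, -1.3]
opening: 21.2
gripper_force: 58.9
```

Stem well inside the bore with no side force. Now feel for the jaws in 1 mm steps.

```bash
python3 -m creep '[[0.9,[0,0,0.0005],0],[0.9,[0,0,0.001],0],[0.9,[0,0,0.001],0]]' | egrep 'ee_pos|force:'; python3 -m creep '[[0.9,[0,0,0.0005],0],[0.9,[0,0,0.001],0],[0.9,[0,0,0.001],0]]'| egrep 'ee_pos|force:';  python3 -m creep '[[0.9,[0,0,0.0005],0],[0.9,[0,0,0.001],0],[0.9,[0,0,0.001],0]]'| egrep 'ee_pos|force:'
```

```text
ee_pos: [506.3, -155.8, 124.3]
force: [-0.1, 0.6, -0.2]
gripper_force: 58.9
ee_pos: [506.3, -155.7, 123.4]
force: [-0.1, 0.1, -0.3]
gripper_force: 58.9
ee_pos: [506.3, -155.7, 122.5]
force: [-1.5, 1.1, 3.5]
gripper_force: 59.4
```

```bash
python3 -m creep '[[0.9,[0,0,0.0005],0],[0.9,[0,0,0.001],0],[0.9,[0,0,0.001],0]]' | egrep 'ee_pos|force:'; python3 -m creep '[[0.9,[0,0,0.0005],0],[0.9,[0,0,0.001],0],[0.9,[0,0,0.001],0]]'| egrep 'ee_pos|force:'
```

```text
ee_pos: [506.4, -155.7, 121.8]
force: [-2.2, 2.2, 7.0]
gripper_force: 59.8
ee_pos: [506.5, -155.7, 120.9]
force: [-2.2, 1.6, 7.7]
gripper_force: 59.8
```

```bash
for i in 1; do python3 -m creep '[[0.9,[0,0,0.0005],0],[0.9,[0,0,0.001],0],[0.9,[0,0,0.001],0]]' | egrep 'ee_pos|force:'; python3 -m creep '[[0.9,[0,0,0.0005],0],[0.9,[0,0,0.001],0],[0.9,[0,0,0.001],0]]'| egrep 'ee_pos|force:'; done;  python3 -m creep '[[0.9,[0,0,0.0005],0],[0.9,[0,0,0.001],0],[0.9,[0,0,0.001],0]]'| egrep 'ee_pos|force:'
```

```text
ee_pos: [506.5, -155.7, 120.1]
force: [-2.7, 3.0, 8.6]
gripper_force: 60.0
ee_pos: [506.5, -155.6, 119.0]
force: [-0.6, 3.1, 2.5]
gripper_force: 59.3
ee_pos: [506.4, -155.6, 117.5]
force: [-0.8, 1.9, 5.2]
gripper_force: 59.3
```

```bash
python3 -m creep '[[0.9,[0,0,0.0005],0],[0.9,[0,0,0.001],0],[0.9,[0,0,0.001],0]]' | egrep 'ee_pos|force:'; python3 -m creep '[[0.9,[0,0,0.0005],0],[0.9,[0,0,0.001],0],[0.9,[0,0,0.001],0]]'| egrep 'ee_pos|force:'; python3 -m creep '[[0.9,[0,0,0.0005],0],[0.9,[0,0,0.001],0],[0.9,[0,0,0.001],0]]'| egrep 'ee_pos|force:'
```

```text
ee_pos: [506.3, -155.6, 116.5]
force: [-1.5, 2.5, 4.7]
gripper_force: 59.3
ee_pos: [506.4, -155.6, 115.5]
force: [-0.5, 1.6, 6.5]
gripper_force: 59.3
ee_pos: [506.4, -155.6, 114.6]
force: [-1.3, 2.9, 6.3]
gripper_force: 59.3
```

```bash
python3 -m creep '[[0.9,[0,0,0.0005],0],[0.9,[0,0,0.001],0],[0.9,[0,0,0.001],0]]' | egrep 'ee_pos|force:'; python3 -m creep '[[0.9,[0,0,0.0005],0],[0.9,[0,0,0.0005],0],[0.9,[0,0,0.0005],0]]'| egrep 'ee_pos|force:'; python3 -m creep '[[0.9,[0,0,0.0005],0],[0.9,[0,0,0.0005],0],[0.9,[0,0,0.0005],0]]'| egrep 'ee_pos|force:'
```

```text
ee_pos: [506.4, -155.9, 113.2]
force: [-0.8, 0.6, 2.7]
gripper_force: 59.2
ee_pos: [506.4, -155.9, 112.9]
force: [-0.5, 0.7, 5.0]
gripper_force: 59.2
ee_pos: [506.4, -155.9, 112.6]
force: [-1.4, 1.7, 6.2]
gripper_force: 59.2
```

```bash
python3 -m creep '[[0.9,[0,0,0.0005],0],[0.9,[0,0,0.0005],0],[0.9,[0,0,0.0005],0]]'| egrep 'ee_pos|force:'; python3 -m creep '[[0.9,[0,0,-0.0005],0],[0.9,[0,0,-0.001],0],[0.9,[0,0,-0.001],0]]'| egrep 'ee_pos|force:';python3 -m creep '[[0.9,[0,0,-0.0005],0],[0.9,[0,0,-0.001],0],[0.9,[0,0,-0.001],0]]'| egrep 'ee_pos|force:'
```

```text
ee_pos: [506.4, -155.9, 112.3]
force: [-2.1, 0.4, 8.5]
gripper_force: 59.5
ee_pos: [506.4, -155.9, 112.9]
force: [-0.8, 0.2, 4.0]
gripper_force: 59.5
ee_pos: [506.3, -155.8, 113.6]
force: [1.0, 0.6, 1.2]
gripper_force: 58.9
```

```bash
python3 -m creep '[[0.9,[0,0,-0.0005],0],[0.9,[0,0,-0.001],0],[0.9,[0,0,-0.001],0]]'| egrep 'ee_pos|force:';python3 - <<'E'
from h import *
c=cam("scene")["img"];d=cam("side")["img"]
r=lambda i,x0,y0:cv2.resize(i[y0:y0+70,x0:x0+70],None,fx=5,fy=5,interpolation=cv2.INTER_CUBIC)
cv2.imwrite("pics/c6.png",np.hstack([r(c,320,205),r(d,241,185)]))
E
```

```text
ee_pos: [506.2, -155.7, 113.8]
force: [5.3, 0.4, -10.5]
gripper_force: 59.2
```

View pics/c6.png

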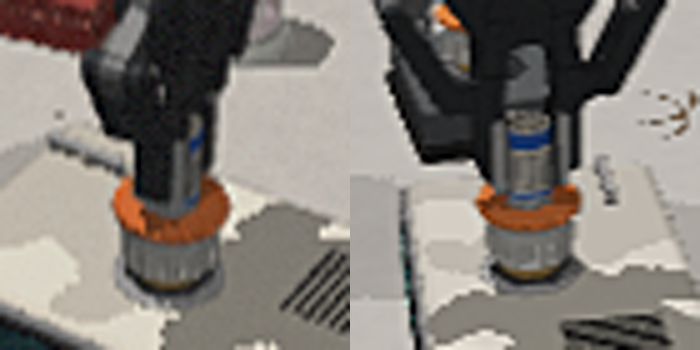

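Pulling up meets −10.5 N with no movement, so the filter is locked. I'll relax the pull, open and retreat.

```bash
python3 -m creep '[[0.9,[0,0,0.0005],0],[0.9,[0,0,0.001],0],[0.9,[0,0,0.001],0],[0.8,[0,0,0.001],0],[0.7,[0,0,0.001],0],[0.6,[0,0,0.001],0],[0.55,[0,0,0.001],0],[0.55,[0,0,0.001],0]]'; python3 -m creep '[[0.55,[0,0,-0.01],0],[0.55,[0,0,-0.03],0],[0.55,[0,0,-0.06],0],[0.55,[0,0,-0.09],0],[0.55,[0.0,0,-0.1],0],[0.55,[-0.04,0,-0.1],0],[0.55,[-0.04,0,-0.1],0]]'
python3 - <<'E'
from h import *
c=cam("scene");d=cam("side");w=cam("wrist")
r=lambda i,x0,y0,n,f:cv2.resize(i[y0:y0+n,x0:x0+n],None,fx=f,fy=f,interpolation=cv2.INTER_CUBIC)
cv2.imwrite("pics/c7.png",np.hstack([r(c["img"],325,205,60,4),r(d["img"],246,185,60,4),r(w["img"],240,80,160,1.5)]))
for z in(143,144,145,146,150):print(z,proj(w,[[506.4,-155.7,z]]))
E
```

```text
time_s: 16.2
ee_pos: [506.5, -155.9, 114.3]
tool_rot: [0.707, 0.707, 0.0, 0.0]
force: [-0.3, 0.3, -0.8]
opening: 38.3
gripper_force: 0.0
time_s: 16.9
ee_pos: [506.7, -198.8, 214.4]
tool_rot: [0.708, 0.706, -0.0, 0.001]
force: [0.1, 0.3, -0.7]
opening: 37.9
gripper_force: 0.0
143 [[318.45004731 154.82306791]]
144 [[318.4542067  155.01291313]]
145 [[318.45840397 155.20449181]]
146 [[318.46263964 155.39782778]]
150 [[318.47997708 156.1892365 ]]
```

View pics/c7.png

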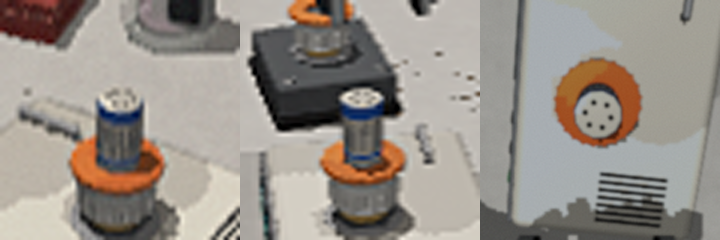

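The filter stands upright in the inlet coupling. The capsule sits on the ring, the ring is up, and the gripper is clear.

```bash
python3 -m creep '[[0.55,[0,0,0],0],[0.55,[0,0,0],0],[0.55,[0,0,0],0]]'; python3 -c "
from workcell import manip
print(manip.finish_job())"
```

```text
time_s: 17.35
ee_pos: [506.2, -195.2, 213.7]
tool_rot: [0.707, 0.707, -0.0, -0.0]
force: [-1.2, -0.1, 0.1]
opening: 38.7
gripper_force: 0.0
the job is handed in; nothing more can be done
None
```

The zero filter is locked home in the particle counter's inlet coupling and the job was handed in at 17.4 s. The filter held against a 10.5 N upward pull, and the highest force read at the end of any move was about 11 N; nothing else on the desk was touched.

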